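# Clamp the laser filter: snug plus a small extra turn

## Robot

A 6-joint arm with a two-finger parallel gripper is mounted at the origin on the work surface. World frame = base frame: x ahead of the robot, y to its left, z up, the work surface at z = 0. Lengths are in mm, angles in rad, forces in N, time in s.
With the tool pointing down it reaches from about 325 to 775 mm from the base axis. Payload 5.5 kg.
Tool frame: the origin (TCP) lies between the finger pads; the fingertips stand 25 mm ahead of it and the grasp point (between the pads) lies 6 mm ahead of it; y points along the fingers, z is the direction in which the jaws open and shut, and the axes are right-handed (so a half turn about y gives the same grasp; the last joint's range is limited). The gripper opens to 88 mm and grips with 3 to 60 N. Pads are 20 mm wide; open, the fingers measure 115 mm over their backs; the gripper's body (75 mm by 178 mm) begins 61 mm behind the grasp point.
Start: joints at [-0.057, 0.091, 1.231, -0, 1.82, -0.057], TCP at [600.014, -0.003, 247.631] pointing down, gripper open.
Joint ranges: [-2.87, 2.87], [-0.86, 2.18], [0.17, 2.46], [-1.51, 4.65], [0.06, 2.69], [-2.65, 2.65]. Speed limits (rad/s): [2.57, 2.57, 3.01, 3.14, 3.14, 3.14].

## Interface

Orientations are given as [roll, pitch, yaw] about the fixed x, y, z axes, in that order (R = Rz(yaw) Ry(pitch) Rx(roll)).
In Python, from plant import manip, readout, viewer, job gives the robot as it stands. Calls block until the motion is done:
- manip.goto(position, orientation): joint-space move of the TCP to a pose.
- manip.line_to(position, velocity=150, rotation=None, stop_force=None): straight line of the TCP; rotation=None keeps the orientation; velocity is the mean speed in mm/s. With stop_force (N) it stops when the force on the tool has changed by that much, and returns True; else False.
- manip.move_joints(angles): joint-space move.
- manip.grip(opening): finger opening in mm; the grip force is fixed at half the most; returns when the fingers have stopped.
- manip.wait(seconds).
- manip.ik(position, orientation): joint angles nearest the present ones, or None.
- readout.observe(): the state.
- viewer.capture(name): name is "scene" or "side" or "wrist"; returns a dict with "pixels" (480x640x3 uint8, red, green, blue), "fovy" (degrees; the focal length in pixels is half the picture's height over the tangent of half this angle, whatever the lens; pixels are square), "cx", "cy" (the principal point, pixels), "k1" (the pictures are not rectified: a ray, as slopes to the right and down, at radius r is drawn at 1 + k1 r^2 times it, then the intrinsics apply), "extrinsics" (4x4, takes a point from camera to world coordinates); the wrist camera has in their place "T_tool_cam" (4x4, takes a point from camera to tool coordinates, whose origin is the TCP and whose axes are the tool frame's). Camera axes: x right, y down, z forward; pixel columns grow to the right and rows downward; lengths in mm; the calibration is good to about 2 mm. A picture is of the moment at which its call begins: read the wrist's pose just before it. There is no depth.
A pose or a line that the arm cannot do raises manip.MotionError and nothing moves.
- job.close_job(): hands the job in, once; it reports no verdict.
Trained networks look in the newest picture that a camera, given by its name, has taken for a name from the list of things; names that differ only in an ending like _2 or _b are one class to them, and where a whole thing is asked for, a point or a joint stands for the part that bears it (a point fixed in the world has none). Each returns a list of dicts, best first, with "p" (0 to 1); they miss things now and then, are a little off and sometimes report something else, mostly with a low value. They report only what shows in the picture. A call takes as long as a camera call.
- viewer.find_in(camera, name): "at" ([x, y, z] in mm, in world coordinates, good to about 4 mm: the middle of the surface that is visible of it).
The state is a dict: "clock": time; "qpos": joint angles; "dq": joint speeds; "effort": joint torques, N m; "tool_pos": TCP position; "eef_rot": TCP orientation; "contact_force": force on the tool from outside, world axes, zero at the start; "wrist_torque": the same for the moment, N m; "gripper_width": finger opening in mm.
Only numpy, scipy, OpenCV 4.12 (cv2) and the standard library are available. Lean on these libraries where they do the work, as an engineer would, in place of code of your own. Each camera call takes 0.05 s, during which the arm holds its last target.

## Task

On the microscope bench stand two filter clamps with the same blue knob; tighten the one that holds the orange glass filter. Turn its knob clockwise until it bites and the resistance rises sharply, then about 30 degrees more, so that the red pointer of the white ring under the knob stands in the green marks; no further, or the glass cracks. Let go of the knob, leave it tight, and leave the knob of the empty clamp alone.

Things in the scene. Friction and masses are not known exactly. Their poses are not given: they have to be found in the camera images.
- clamp_grip (a point): Blue knob of the clamp with the orange glass disc (54 mm wide, flat, 89 mm from the knob axis): a bar 48 long, 16 thick, 34 tall on a disc of 24 radius; fixed block 170x90x30. Point on the knob's upright axis, 72 mm above the bench, bar top 12 above it, disc top 22 below. x along the bar, y across its flats, z up; turns with the knob. Pinch the flats from above, fingertips at most 20 mm below.
- clamp_knob (a joint): Turn (rad) of that knob relative to the white ring under it; grows clockwise seen from above. Starts at 0.2 to 0.6, turns freely (0.02 N m) up to 0.9, where it bites: there it stays at 0.9 and the ring turns along with it. The whole clockwise turn needed is (0.9 - start value) + 0.52 rad.
- clamp_ring (a joint): Turn (rad) past the bite of the white ring (36 mm radius, red pointer) under that knob; grows clockwise from above. Starts at 0, pointer at the white mark; moves only with the bitten knob, against a steady 0.15 N m (felt in motion); does not spring back when let go, and stays put if the knob is turned back a little. The green marks on the dark dial are centred on 0.52 rad (30 degrees).
- spare_end (a point): End of the bar of the empty clamp's blue knob, 24 mm out from that knob's upright axis, 72 mm above the bench; x axis points along the bar, away from the knob's axis, z up. This clamp looks the same but its black seat is empty. To be left alone.

How it is judged:
By the outcome, as a careful person would: the job done as asked, in the order asked, and still so for the second after the job is handed in, with the robot touching nothing.
It also fails if it takes over 40 s, if anything falls off the work surface, if the arm or the gripper's body presses on something with over 40 N, if the wrist force passes 120 N, or if a joint passes its speed limit or range.

## Working session

There is one attempt and no reset: what is moved stays moved. The work goes in short steps, each a Python script; the robot and the scene stay as the last script left them, time stands still between calls to the robot, and variables do not carry over. Pictures are saved under pics/ and viewed, and the job is handed in when it is done.

```bash
mkdir -p pics; ls
python3 - <<'E'
from plant import manip, readout, viewer, job
import cv2
s=readout.observe();print(s)
for n in("scene","side","wrist"):
    c=viewer.capture(n);cv2.imwrite(f"pics/{n}0.png",c["pixels"][:,:,::-1])
    print(n,{k:v for k,v in c.items() if k!="pixels"})
    for t in("clamp_grip","clamp_knob","clamp_ring","spare_end"):
        print(t,viewer.find_in(n,t))
E
```

```text
pics
{'clock': 0.0, 'qpos': array([-5.67163111e-02,  9.18540858e-02,  1.23189033e+00,  1.07003403e-05,
        1.81981219e+00, -5.67263700e-02]), 'dq': array([ 0.00019857,  0.00050874,  0.00070226, -0.00091483, -0.00016346,
        0.00131188]), 'effort': array([-3.13584051e-04, -4.46447504e+01, -4.06449509e+01,  6.96761138e-02,
        2.93726998e-02, -1.50731516e-04]), 'tool_pos': array([5.99743583e+02, 6.36357897e-03, 2.46507197e+02]), 'eef_rot': array([-1.57275652e+00,  1.21706355e-04, -1.57078376e+00]), 'contact_force': array([ 0.12459126, -0.88942033, -0.36743075]), 'wrist_torque': array([-0.01687582,  0.02650833, -0.00588664]), 'gripper_width': 87.7666582002893}
scene {'fovy': 55.1378633938599, 'cx': 307.7505239457021, 'cy': 238.75984972063176, 'k1': -0.008081337559773732, 'extrinsics': array([[-6.32950965e-01,  5.14472665e-01, -5.78524808e-01,
         9.71262473e+02],
       [ 7.73978447e-01,  4.02952362e-01, -4.88453434e-01,
         3.42170553e+02],
       [-1.81780023e-02, -7.56932804e-01, -6.53239841e-01,
         5.47348458e+02],
       [ 0.00000000e+00,  0.00000000e+00
[... 920 characters left out ...]
72.8], 'p': 0.89}]
wrist {'fovy': 61.53470650447976, 'cx': 313.88778556790885, 'cy': 230.28347009335826, 'k1': -0.08139597716170029, 'T_tool_cam': array([[-2.80202968e-04,  9.64241826e-01,  2.65023815e-01,
        -7.31457100e+01],
       [ 7.53551831e-04, -2.65023547e-01,  9.64241646e-01,
        -1.37516956e+02],
       [ 9.99999677e-01,  4.69892553e-04, -6.52345808e-04,
        -8.01173027e-01],
       [ 0.00000000e+00,  0.00000000e+00,  0.00000000e+00,
         1.00000000e+00]])}
clamp_grip [{'at': [551.9, 131.7, 58.7], 'p': 0.72}]
clamp_knob [{'at': [554.3, 128.1, 59.1], 'p': 0.81}]
clamp_ring [{'at': [556.4, 128.0, 48.6], 'p': 0.83}]
spare_end [{'at': [507.0, -173.1, 84.7], 'p': 0.67}]
```

View pics/scene0.png

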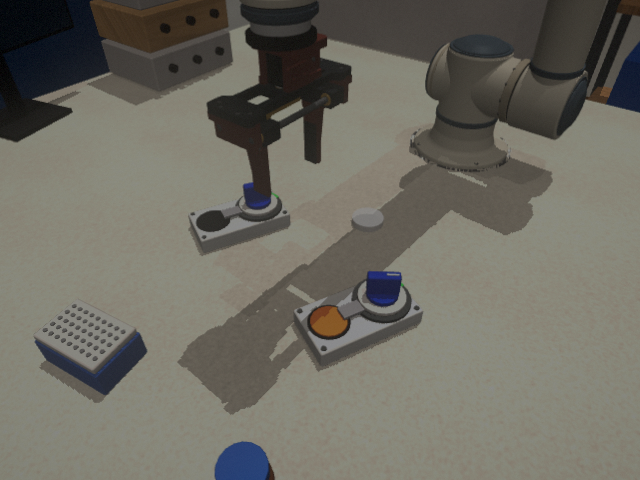

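View pics/side0.png

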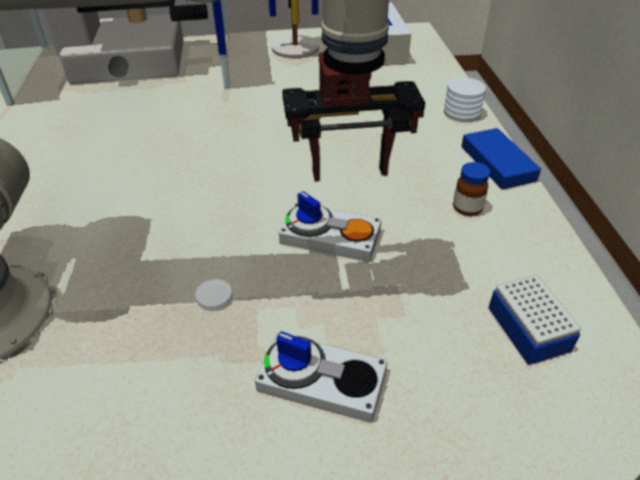

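View pics/wrist0.png

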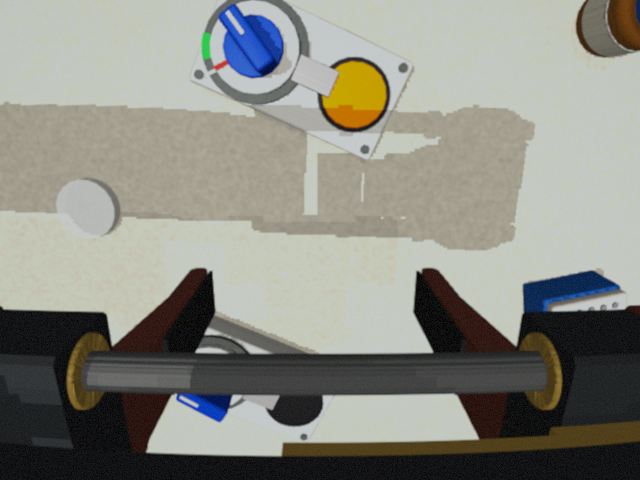

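```bash
cat > h.py <<'E'
import numpy as np, cv2
from scipy.spatial.transform import Rotation as R
from plant import manip, readout, viewer, job
def snap(n,name):
    s=readout.observe(); c=viewer.capture(n)
    if "extrinsics" in c: E=c["extrinsics"]
    else:
        T=np.eye(4);T[:3,:3]=R.from_euler("xyz",s["eef_rot"]).as_matrix();T[:3,3]=s["tool_pos"];E=T@c["T_tool_cam"]
    f=240/np.tan(np.radians(c["fovy"])/2)
    c["E"]=E;c["f"]=f;c["K"]=np.array([[f,0,c["cx"]],[0,f,c["cy"]],[0,0,1]])
    c["s"]=s
    cv2.imwrite(f"pics/{name}.png",c["pixels"][:,:,::-1])
    np.savez(f"pics/{name}.npz",E=E,K=c["K"],k1=c["k1"])
    return c
def back(c,uv,z):
    p=cv2.undistortPoints(np.array(uv,float).reshape(-1,1,2),c["K"],np.array([float(c["k1"]),0,0,0])).reshape(-1,2)
    d=np.c_[p,np.ones(len(p))]@c["E"][:3,:3].T; o=c["E"][:3,3]
    return o+d*((z-o[2])/d[:,2])[:,None]
def proj(c,P):
    Ei=np.linalg.inv(c["E"]);
    return cv2.projectPoints(np.array(P,float).reshape(-1,1,3),cv2.Rodrigues(Ei[:3,:3])[0],Ei[:3,3],c["K"],np.array([float(c["k1"]),0,0,0]))[0].reshape(-1,2)
E
python3 - <<'E'
from h import *
s=readout.observe();print(R.from_euler("xyz",s["eef_rot"]).as_matrix().round(3))
manip.goto([555,70,230],s["eef_rot"])
c=snap("wrist","w1")
print(c["s"]["clock"],c["s"]["tool_pos"],proj(c,[[555,130,84]]))
for t in("clamp_grip","clamp_knob","clamp_ring"): print(t,viewer.find_in("wrist",t))
cv2.imwrite("pics/w1z.png",cv2.resize(c["pixels"][60:320,150:500,::-1],None,fx=2.25,fy=2.25,interpolation=cv2.INTER_CUBIC))
E
```

```text
[[ 0.  0.  1.]
 [-1.  0.  0.]
 [-0. -1.  0.]]
1.1833 [554.63116834  70.64210353 230.16431747] [[315.91330289 140.57793873]]
clamp_grip [{'at': [551.2, 128.9, 61.4], 'p': 0.81}]
clamp_knob [{'at': [551.5, 131.7, 63.5], 'p': 0.61}]
clamp_ring [{'at': [552.0, 130.3, 39.2], 'p': 0.6}]
```

View pics/w1.png

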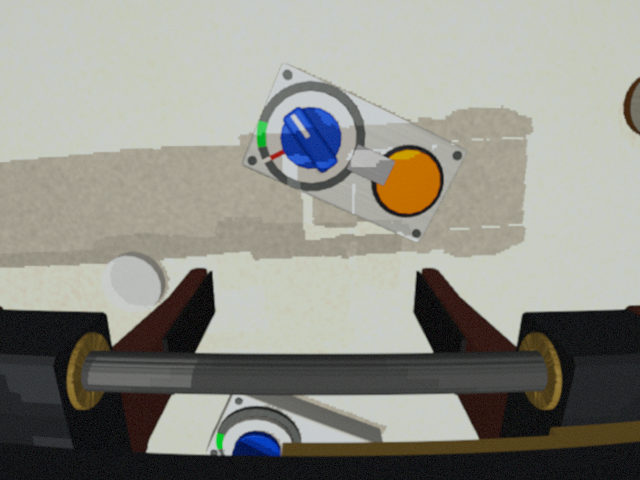

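View pics/w1z.png

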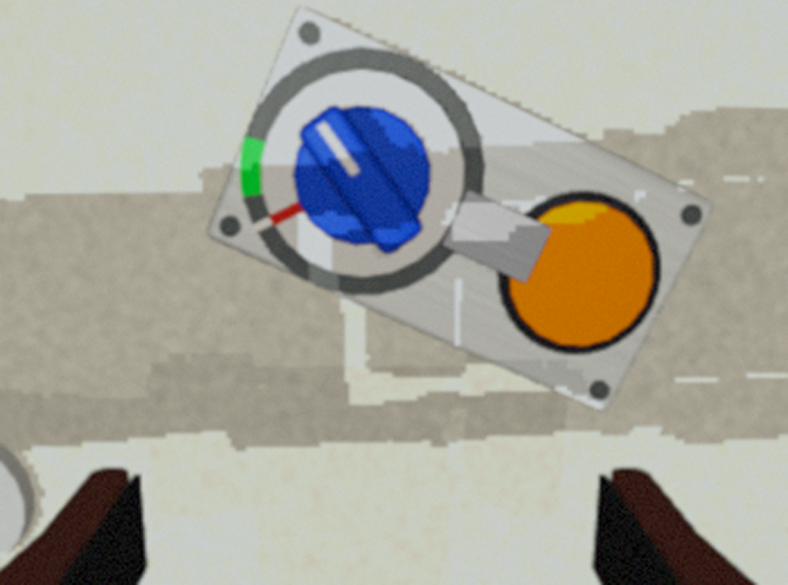

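Run:
```python
import numpy as np,cv2
import h
d=np.load("pics/w1.npz");c={k:d[k] for k in d}
z=lambda a:np.array(a,float)/2.25+[150,60]
P=h.back(c,z([[302,130],[335,108],[420,225],[388,250],[318,119],[404,238]]),84);print(P.round(1),P[:4].mean(0))
v=P[4]-P[5];print(np.degrees(np.arctan2(v[1],v[0])),np.linalg.norm(v))
G=h.back(c,z([[580,272]]),30);print("glass",G)
img=cv2.imread("pics/w1z.png")
# dial outer circle
im=cv2.imread("pics/w1.png")
def draw(cx,cy,th):
    o=img.copy()
    u=np.array([np.cos(th),np.sin(th)]);n=np.array([-u[1],u[0]])
    for zz,col in((84,(0,255,255)),(50,(255,255,0))):
        B=[np.r_[np.array([cx,cy])+a*24*u+b*8*n,zz] for a,b in((1,1),(1,-1),(-1,-1),(-1,1))]
        q=((h.proj(c,B)-[150,60])*2.25).astype(int);cv2.polylines(o,[q],True,col,1)
    t=np.linspace(0,2*np.pi,60)
    for r,zz in((24,50),(36,40)):
        q=((h.proj(c,np.c_[cx+r*np.cos(t),cy+r*np.sin(t),0*t+zz])-[150,60])*2.25).astype(int);cv2.polylines(o,[q],True,(255,0,255),1)
    return o
m=P[:4].mean(0)
cv2.imwrite("pics/ov1.png",draw(m[0],m[1],np.arctan2(v[1],v[0])))
```

```text
[[533.3 145.3  84. ]
 [543.4 151.8  84. ]
 [569.5 116.7  84. ]
 [559.7 108.9  84. ]
 [538.2 148.6  84. ]
 [564.6 112.7  84. ]] [551.47698966 130.67901753  84.        ]
126.31080994832868 44.559303515220385
glass [[632.99639671  94.35460246  30.        ]]
```

View pics/ov1.png

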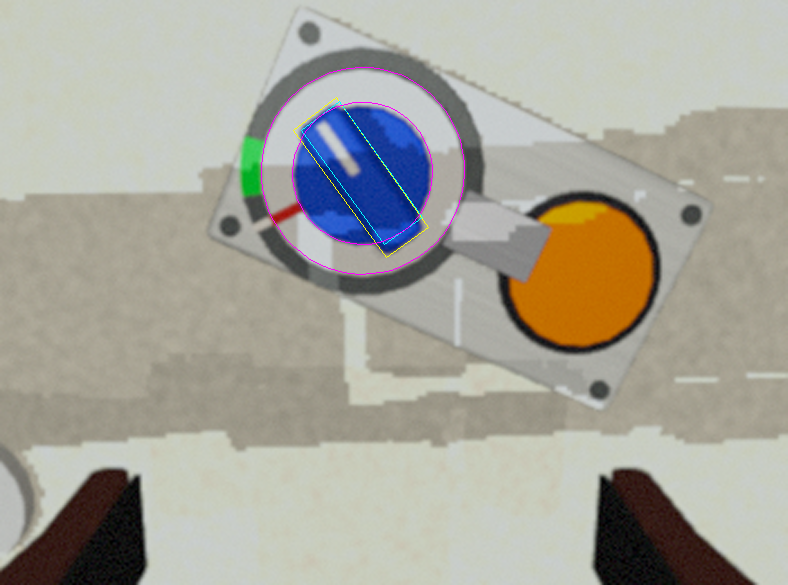

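Run:
```python
from h import *
phi=np.radians(36.3); rot=[-np.pi/2,0,phi-np.pi/2]
manip.goto([551.5,130.7,150],rot)
manip.grip(46)
s=readout.observe();print(s["clock"],s["tool_pos"],s["eef_rot"],s["contact_force"],s["wrist_torque"])
print(manip.line_to([551.5,130.7,81],velocity=80,stop_force=12))
s=readout.observe();print(s["clock"],s["tool_pos"],s["contact_force"])
c=snap("wrist","w2"); snap("side","s2")
```

```text
2.75 [551.46531289 130.71599613 149.94126501] [-1.57089770e+00  3.99642406e-05 -9.37251001e-01] [-0.60275267  0.30762233  0.53011237] [ 0.04496442 -0.02578259 -0.00028681]
False
3.7583 [551.8944133  130.76092403  81.71079177] [-0.04416609 -0.43939935 -0.37864369]
```

View pics/w2.png

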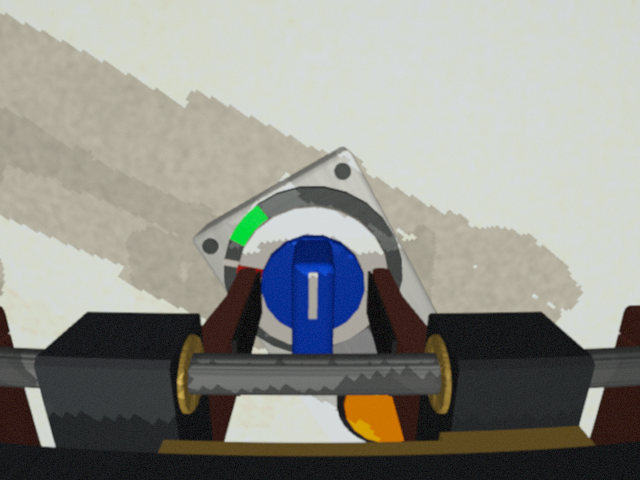

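View pics/s2.png

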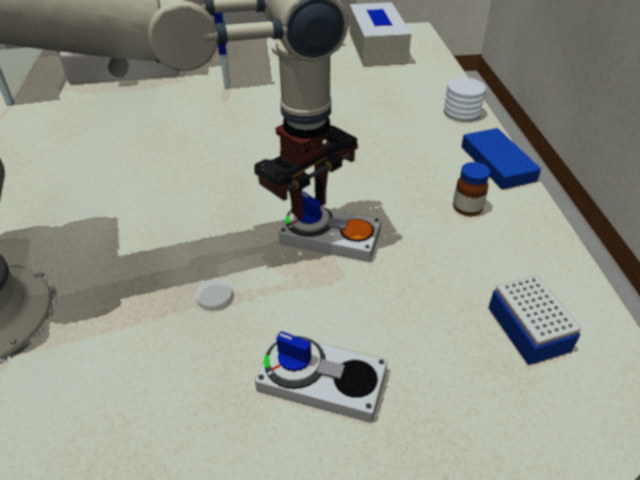

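The knob bar (columns 294–333) sits centred between the fingers (columns 255 and 372) and lines up with the jaws. Now I'll grip and turn until it bites.

Run:
```python
from h import *
manip.grip(0)
s=readout.observe();p=s["tool_pos"].copy();y0=s["eef_rot"][2];t0=s["wrist_torque"].copy()
print(s["clock"],p,s["gripper_width"],s["contact_force"],t0,y0)
P=[551.5,130.7,81]; base=np.radians(36.3)-np.pi/2
n=0
for a in np.r_[0.12,np.arange(0.2,0.80,0.05)]:
    manip.line_to(P,rotation=[-np.pi/2,0,base-a],velocity=20)
    s=readout.observe()
    print(round(a,3),round(s["clock"],2),"yaw",round(y0-s["eef_rot"][2],4),"T",s["wrist_torque"].round(3),"F",s["contact_force"].round(1),round(s["gripper_width"],2),"e6",round(s["effort"][5],3))
    if abs(s["wrist_torque"][2]-t0[2])>0.1:
        n+=1
        if n==2: break
snap("wrist","w3")
```

```text
4.4333 [551.36802399 130.59208299  81.04475069] 15.75081839481423 [-1.26835193 -0.23075579  0.15414403] [-0.11439117  0.21591458  0.01987814] -0.9373154486690298
0.12 4.7 yaw 0.1171 T [-0.055  0.137 -0.005] F [-1.1 -0.5  1.3] 15.95 e6 0.355
0.2 4.95 yaw 0.1962 T [-0.087  0.098 -0.007] F [-0.5 -1.2  1.2] 15.87 e6 0.25
0.25 5.2 yaw 0.2467 T [-0.077 -0.033 -0.06 ] F [-0.1 -0.4  1.6] 15.86 e6 0.136
0.3 5.45 yaw 0.2971 T [-0.09  -0.168 -0.067] F [-0.  -0.   1.1] 16.2 e6 0.142
0.35 5.7 yaw 0.3473 T [-0.056 -0.237 -0.   ] F [1.1 1.  0. ] 15.96 e6 0.146
0.4 5.95 yaw 0.3973 T [ 0.008 -0.42   0.008] F [ 1.9  0.1 -0.2] 15.66 e6 0.137
0.45 6.2 yaw 0.4474 T [ 0.102 -0.564 -0.055] F [ 2.8 -0.  -0.8] 15.81 e6 0.137
0.5 6.45 yaw 0.4975 T [ 0.091 -0.739 -0.042] F [ 2.7  0.2 -1. ] 15.83 e6 0.139
0.55 6.7 yaw 0.5475 T [ 0.15  -0.949  0.023] F [ 4.4  0.8 -0.3] 15.82 e6 0.14
0.6 6.95 yaw 0.5978 T [ 0.15  -1.024  0.012] F [ 6.3  0.3 -1.2] 16.08 e6 0.092
0.65 7.2 yaw 0.6478 T [ 0.107 -1.065 -0.054] F [ 5.7  0.9 -0.7] 15.74 e6 0.093
0.7 7.45 yaw 0.6978 T [ 0.17  -1.056 -0.024] F [ 5.8  1.3 -0.7] 16.05 e6 0.093
0.75 7.7 yaw 0.7478 T [ 0.185 -1.17  -0.041] F [ 4.8 -0.2 -1.9] 15.65 e6 0.093
0.8 7.95 yaw 0.7978 T [ 0.139 -1.177 -0.033] F [ 6.4  1.6 -2.1] 15.92 e6 0.093
```

View pics/w3.png

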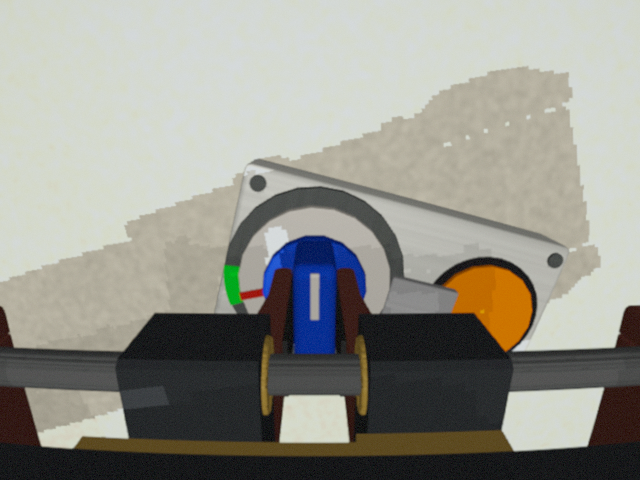

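```bash
cat > ang.py <<'E'
import h,cv2,numpy as np
def ang(name,c0=(551.5,130.7)):
    d=np.load(f"pics/{name}.npz");c={k:d[k] for k in d}
    im=cv2.imread(f"pics/{name}.png"); B,G,Rr=[im[:,:,i].astype(int) for i in range(3)]
    out={}
    for k,m,z in(("red",(Rr>110)&(G<70)&(B<80),40),("green",(G>140)&(Rr<110)&(B<140),34)):
        v,u=np.nonzero(m)
        X=h.back(c,np.c_[u,v],z)[:,:2]-c0; r=np.linalg.norm(X,axis=1)
        X=X[(r>22)&(r<52)]; r=np.linalg.norm(X,axis=1)
        a=np.degrees(np.unwrap(np.arctan2(X[:,1],X[:,0])%(2*np.pi)))
        a=np.degrees(np.arctan2(X[:,1],X[:,0]))%360
        out[k]=(len(a),np.median(a).round(1),a.min().round(1),a.max().round(1),r.min().round(1),r.max().round(1))
    return out
E
python3 -c "
from ang import ang
for n in('w1','w2','w3'):print(n,ang(n))"
```

```text
w1 {'red': (48, np.float64(206.7), np.float64(203.9), np.float64(209.2), np.float64(25.6), np.float64(36.2)), 'green': (223, np.float64(176.9), np.float64(162.3), np.float64(190.8), np.float64(37.5), np.float64(44.6))}
w2 {'red': (46, np.float64(206.7), np.float64(205.3), np.float64(210.8), np.float64(24.9), np.float64(36.8)), 'green': (710, np.float64(177.7), np.float64(163.1), np.float64(193.0), np.float64(35.6), np.float64(44.3))}
w3 {'red': (140, np.float64(184.7), np.float64(181.7), np.float64(188.5), np.float64(26.3), np.float64(36.9)), 'green': (531, np.float64(177.2), np.float64(164.4), np.float64(192.3), np.float64(37.1), np.float64(45.4))}
```

In this view the red pointer, tip at (243,296), has turned about 22°. The green marks' centre is about 7.5° further, so I need about 0.13 rad more.

Run:
```python
from h import *
from ang import ang
P=[551.5,130.7,81]; base=np.radians(36.3)-np.pi/2
for i,a in enumerate((0.87,0.93)):
    manip.line_to(P,rotation=[-np.pi/2,0,base-a],velocity=20)
    manip.wait(.2)
    snap("wrist",f"w4_{i}"); print(a,readout.observe()["clock"],ang(f"w4_{i}"))
```

```text
0.87 8.5 {'red': (142, np.float64(180.7), np.float64(177.7), np.float64(184.9), np.float64(26.2), np.float64(36.8)), 'green': (512, np.float64(177.3), np.float64(164.4), np.float64(192.4), np.float64(37.6), np.float64(45.5))}
0.93 9.0 {'red': (144, np.float64(177.4), np.float64(174.3), np.float64(181.5), np.float64(26.2), np.float64(36.8)), 'green': (513, np.float64(177.2), np.float64(164.5), np.float64(192.4), np.float64(37.8), np.float64(45.9))}
```

Pointer at 177.4°, green marks' centre at 177.2°. Now I'll release, retreat straight up and check again.

Run:
```python
from h import *
from ang import ang
manip.grip(46)
s=readout.observe();print(s["contact_force"],s["gripper_width"])
q=s["tool_pos"]
manip.line_to([q[0],q[1],180],velocity=80)
manip.goto([555,70,230],[-np.pi/2,0,-np.pi/2])
manip.wait(.2)
snap("wrist","w5");snap("side","s5"); s=readout.observe();print(s["clock"],s["contact_force"],ang("w5"))
```

```text
[ 1.25000671 -0.67574342 -0.75324691] 46.07297501460324
11.825 [-0.25387995 -0.64646368 -0.30826781] {'red': (38, np.float64(175.9), np.float64(173.9), np.float64(177.7), np.float64(25.5), np.float64(35.8)), 'green': (223, np.float64(177.2), np.float64(161.9), np.float64(190.7), np.float64(37.3), np.float64(44.6))}
```

View pics/w5.png

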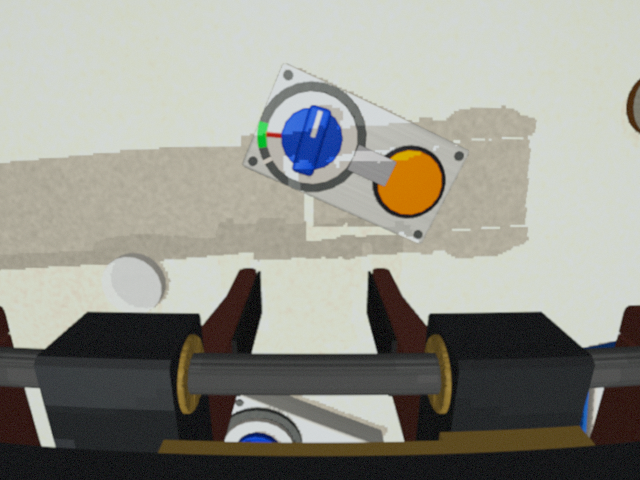

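View pics/s5.png

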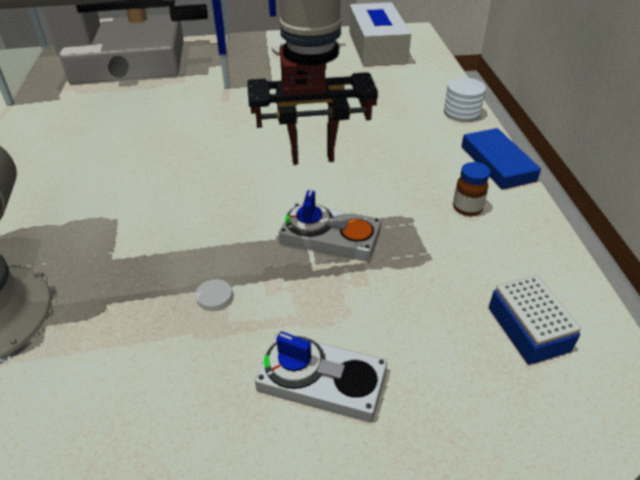

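The pointer, at about (272,135), stands in the middle of the green mark at (262,134). The gripper is clear and the spare clamp looks unchanged.

```bash
python3 -c "
from plant import job;print(job.close_job())"
```

```text
the job is handed in; nothing more can be done
None
```

I tightened the clamp that holds the orange filter, let go of its knob and backed the arm clear before handing in the job at about 12 s. I turned the knob about 0.93 rad clockwise in total.

- **Pointer:** the red pointer is at about 176–177° and the green marks are centred at 177.2°. The pointer moved 29–31° from its start, against the 30° asked. The last two pictures disagree slightly: 177.4° with the knob still gripped, 175.9° after release. Both are well inside the green marks, which run from about 162° to 191°.
- **Bite not felt:** readings taken while the arm was stopped never showed the rise in resistance. I judged the bite and the last 30° from the pointer in the wrist pictures instead.
- **Everything else:** the robot touches nothing. The empty clamp's knob looks unchanged in the side view, and I went nowhere near it.

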